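# Load a centrifuge rotor in balance

## Task

Load the centrifuge rotor so that it is balanced: stand the two tall blue-capped tubes that stand loose on the bench upright in two buckets that face each other across the hub, and the two squat blue-capped bottles beside them in the other two facing buckets. Set each one down on the floor of its bucket rather than letting it drop, let go of it, and leave the amber dropper bottle where it stands.

Things in the scene. Friction and masses are not known exactly. Their poses are not given: they have to be found in the camera images.
- tube_a: Tall slim centrifuge tube, milky white with a blue screw cap, standing on its flat foot: body 30 mm across, cap 34 mm across from 98 to 118 mm height (its whole top, as seen from above), 118 mm tall, about 65 g (varies). Origin: centre of its underside, z up its axis. The other of the pair is alike.
- tube_b: Tall slim centrifuge tube, milky white with a blue screw cap, standing on its flat foot: body 30 mm across, cap 34 mm across from 98 to 118 mm height (its whole top, as seen from above), 118 mm tall, about 65 g (varies). Origin: centre of its underside, z up its axis. The other of the pair is alike.
- bottle_a: Squat wide bottle, milky white with a blue screw cap, standing: body 52 mm across up to 62 mm height, a white shoulder that slopes in to 32 mm at 72 mm, then the cap 34 mm across from 72 to 92 mm height; 92 mm tall, about 120 g (varies). From above a broad white ring shows round the cap. Origin: centre of its underside, z up its axis. The other of the pair is alike.
- bottle_b: Squat wide bottle, milky white with a blue screw cap, standing: body 52 mm across up to 62 mm height, a white shoulder that slopes in to 32 mm at 72 mm, then the cap 34 mm across from 72 to 92 mm height; 92 mm tall, about 120 g (varies). From above a broad white ring shows round the cap. Origin: centre of its underside, z up its axis. The other of the pair is alike.
- bucket_0: One of the rotor's four round, open aluminium buckets, fixed: 76 mm across outside, 70 mm inside, 60 mm high. Origin: centre of its underside (16 mm above the bench); the inner floor is 5 mm above the origin, the rim 60 mm above it, z up. It sits 95 mm from the rotor's axis; its opposite, straight across the hub, is bucket_2, 190 mm away.
- bucket_1: One of the rotor's four round, open aluminium buckets, fixed: 76 mm across outside, 70 mm inside, 60 mm high. Origin: centre of its underside (16 mm above the bench); the inner floor is 5 mm above the origin, the rim 60 mm above it, z up. It sits 95 mm from the rotor's axis; its opposite, straight across the hub, is bucket_3, 190 mm away.
- bucket_2: One of the rotor's four round, open aluminium buckets, fixed: 76 mm across outside, 70 mm inside, 60 mm high. Origin: centre of its underside (16 mm above the bench); the inner floor is 5 mm above the origin, the rim 60 mm above it, z up. It sits 95 mm from the rotor's axis; its opposite, straight across the hub, is bucket_0, 190 mm away.
- bucket_3: One of the rotor's four round, open aluminium buckets, fixed: 76 mm across outside, 70 mm inside, 60 mm high. Origin: centre of its underside (16 mm above the bench); the inner floor is 5 mm above the origin, the rim 60 mm above it, z up. It sits 95 mm from the rotor's axis; its opposite, straight across the hub, is bucket_1, 190 mm away.
- rotor: The centrifuge rotor on its round grey loading stand (280 mm across, 15 mm high), fixed: a steel hub 68 mm across with a knob up to 82 mm height, and four arms, up to 61 mm height, between the four buckets. Origin: on the rotor's axis at bench level; bucket_0 lies along its x axis, bucket_1 along y, bucket_2 along -x, bucket_3 along -y.
- dropper: Small amber glass dropper bottle with a black top, standing among the tubes and bottles: 33 mm across, 84 mm tall, 60 g. Origin: centre of its underside. It is to stay where it is.
There are look-alikes about, which are no part of the job. Leave any green or yellow look-alike of the tube_a alone. Leave any green look-alike of the tube_b alone.

How it is judged:
By the outcome, as a careful person would: the job done as asked, in the order asked, and still so for the second after the job is handed in, with the robot touching nothing.
It also fails if it takes over 120 s, if anything falls off the work surface, if the arm or the gripper's body presses on something with over 40 N, if the wrist force passes 120 N, or if a joint passes its speed limit or range.

## Robot

A 7-joint arm with a two-finger parallel gripper is mounted at the origin on the work surface. World frame = base frame: x ahead of the robot, y to its left, z up, the work surface at z = 0. Lengths are in mm, angles in rad, forces in N, time in s.
With the tool pointing down it reaches from about 400 to 875 mm from the base axis. Payload 4.4 kg.
Tool frame: the origin (TCP) lies midway between the tips of the shut fingers; the grasp point (between the pads) lies 19 mm behind it; z points along the fingers, y is the direction in which the jaws open and shut (so a half turn about z gives the same grasp; the last joint's range is limited). The gripper opens to 85 mm and grips with 20 to 120 N. Pads are 22 mm wide; open, the fingers measure 114 mm over their backs; the gripper's body (76 mm by 85 mm) begins 54 mm behind the grasp point. The pads swing forward as they close: fully open they stand 13 mm farther back than shut.
Start: joints at [1.079, 0.628, 0.038, 1.517, -0.027, 0.996, -0.02], TCP at [268.51, -591.963, 231.313] pointing down, gripper open.
Joint ranges: [-3.06, 3.06], [-0.37, 2.12], [-1.25, 1.32], [0.18, 2.47], [-1.1, 4.24], [0.23, 1.98], [-2.94, 2.94]. Speed limits (rad/s): [2.57, 2.57, 3.14, 3.14, 3.14, 3.14, 3.14].

## Interface

Orientations are given as [roll, pitch, yaw] about the fixed x, y, z axes, in that order (R = Rz(yaw) Ry(pitch) Rx(roll)).
In Python, from cell import * gives the robot as it stands. The module is installed in compiled form; this text tells all that it offers.
- The arm moves only by the tool move_arm, never from a script. Its argument "series" is a list of rows, each a list of 2 entries, a list of its own where there are three numbers: the shift along the tool's x, y, z in m, then the turn about the tool's z in rad. In form: [[[x, y, z], yaw], ...]. A call has 1 to 5 rows; each row is the pose to reach, as a shift and turn from the pose measured when the call began, along the tool's axes at that moment; what a row does not reach only later rows make up. A row lasts 1/8 s, in which the tool goes at most 62.5 mm and 10.7 degrees, less where a joint would pass 70% of its speed; a pose out of reach is approached as far as the arm can. A call with a gripper value outside its range is refused whole. "claw" is the opening, from 0 (shut) to 1 (fully open), set as the call begins (left out, the last holds). The fingers move at their own pace and stop on an object; the grip force is fixed at half the most. Time passes only in rows, so rows that repeat a pose let the fingers close. It gives the time, the measured TCP pose, the force and the opening at its end, in the units of the state.
- read_state(): the state, without advancing time (a new reading comes with each control period).
- get_image(name): name is "scene" or "top" or "wrist"; returns the picture (384x512x3 uint8, blue, green, red); there is no depth.
- camera_model(name): a dict with "fov_y" (degrees; the focal length in pixels is half the picture's height over the tangent of half this angle, whatever the lens; pixels are square), "cx", "cy" (the principal point, pixels), "pose" (4x4, takes a point from camera to world coordinates); the wrist camera has in their place "tool_from_camera" (4x4, takes a point from camera to tool coordinates, whose origin is the TCP and whose axes are the flange's). Camera axes: x right, y down, z forward; pixel columns grow to the right and rows downward; lengths in mm; the calibration is good to about 2 mm. The wrist camera is an equidistant fisheye: a pixel r from the principal point sees the ray r / f radians off the axis. A picture is of the moment at which its call begins: read the wrist's pose just before it. camera_model takes no time and is no camera call.
- finish_job(): hands the job in, once; it reports no verdict.
The state is a dict: "clock": time; "qpos": joint angles; "qd": joint speeds; "tau": joint torques, N m; "eef_pos": TCP position; "tool_rot": TCP orientation; "force": force on the tool from outside, world axes, zero at the start; "torque": the same for the moment, N m; "width": finger opening in mm.
Only numpy, scipy, OpenCV 4.12 (cv2) and the standard library are available. Lean on these libraries where they do the work, as an engineer would, in place of code of your own. Each camera call takes 0.05 s, during which the arm holds its last target. There are 200 camera calls.

## Working session

There is one attempt and no reset: what is moved stays moved. The work goes in short steps, Python scripts to look and compute and a tool call to move; the robot and the scene stay as the last step left them, time stands still between calls to the robot, and variables do not carry over. Pictures are saved under pics/ and viewed, about 12 in all and at most 16, crops included, and the job is handed in when it is done.

Besides the shell and the picture viewer there is one more tool, called after "Call:" by a JSON object that holds its "name" and its "arguments", one argument or row to a line. move_arm: Moves the arm, as the interface text tells. Its arguments: {"type":"object","properties":{"series":{"type":"array"},"claw":{"type":"number"}},"required":["series"]}

```bash
mkdir -p pics; cat > h.py <<'E'
from cell import *
import numpy as np, cv2
def cam(n):
    m=camera_model(n); f=192/np.tan(np.radians(m['fov_y']/2)); return m,f
def px2w(n,u,v,z):
    m,f=cam(n); P=np.array(m['pose']); d=P[:3,:3]@np.array([(u-m['cx'])/f,(v-m['cy'])/f,1]); o=P[:3,3]
    return o+d*(z-o[2])/d[2]
def w2px(n,p):
    m,f=cam(n); P=np.array(m['pose']); c=P[:3,:3].T@(np.array(p,float)-P[:3,3]); return c[:2]/c[2]*f+[m['cx'],m['cy']]
E
python3 - <<'E'
from h import *
s=read_state(); print(s)
for n in ('top','scene','wrist'):
    m=camera_model(n); print(n,m)
    cv2.imwrite(f'pics/{n}0.png',get_image(n))
im=cv2.imread('pics/top0.png'); cv2.imwrite('pics/top0b.png',cv2.resize(im,(800,600),interpolation=cv2.INTER_CUBIC))
E
```

```text
{'clock': 0.0, 'qpos': array([ 1.07916458,  0.62935119,  0.03844747,  1.51838479, -0.02698543,
        0.99628253, -0.02000785]), 'qd': array([-9.49741303e-04,  1.25971186e-03, -8.25780757e-04,  1.67270849e-03,
        4.89815523e-04, -3.05398655e-04,  5.26425384e-05]), 'tau': array([ 3.24034690e-04, -5.63397217e+01,  1.22631881e+00, -1.93444097e+01,
        1.09370914e-02,  1.06221510e-02,  1.52665560e-07]), 'eef_pos': array([ 268.26003911, -591.37001326,  230.38054255]), 'tool_rot': array([-3.13968545e+00,  4.12205285e-05,  4.25827016e-01]), 'force': array([-0.13541704, -0.22854029,  0.92077996]), 'torque': array([-0.00993598, -0.01554885,  0.01922843]), 'width': 85.40452627911027}
top {'fov_y': 57.54583388906663, 'cx': 259.7015199698592, 'cy': 193.2781835190847, 'pose': array([[-2.25410680e-02, -9.99062341e-01,  3.69640297e-02,
         4.80709377e+02],
       [-9.99632256e-01,  2.30806082e-02,  1.42351304e-02,
         3.38685055e+01],
       [-1.50749350e-02, -3.66295614e-02, -9.99215203e-01,
         8.65959094e+02],
       [ 0.00000000e+00,  0.00000000e+00,  0.00000000e+00,
  
[... 209 characters left out ...]
    [ 7.40952821e-01, -4.55535111e-01,  4.93433562e-01,
        -4.43098481e+02],
       [ 1.80147501e-02, -7.21013366e-01, -6.92686939e-01,
         7.47997894e+02],
       [ 0.00000000e+00,  0.00000000e+00,  0.00000000e+00,
         1.00000000e+00]])}
wrist {'fov_y': 65.70646984690485, 'cx': 256.2137577709137, 'cy': 192.4930988101781, 'tool_from_camera': array([[-7.34736996e-04, -9.58244852e-01, -2.85948009e-01,
         7.25328765e+01],
       [ 9.99999687e-01, -7.88125604e-04,  7.16232900e-05,
         3.82391613e-01],
       [-2.93995596e-04, -2.85947866e-01,  9.58245131e-01,
        -1.43746609e+02],
       [ 0.00000000e+00,  0.00000000e+00,  0.00000000e+00,
         1.00000000e+00]])}
```

View pics/top0b.png

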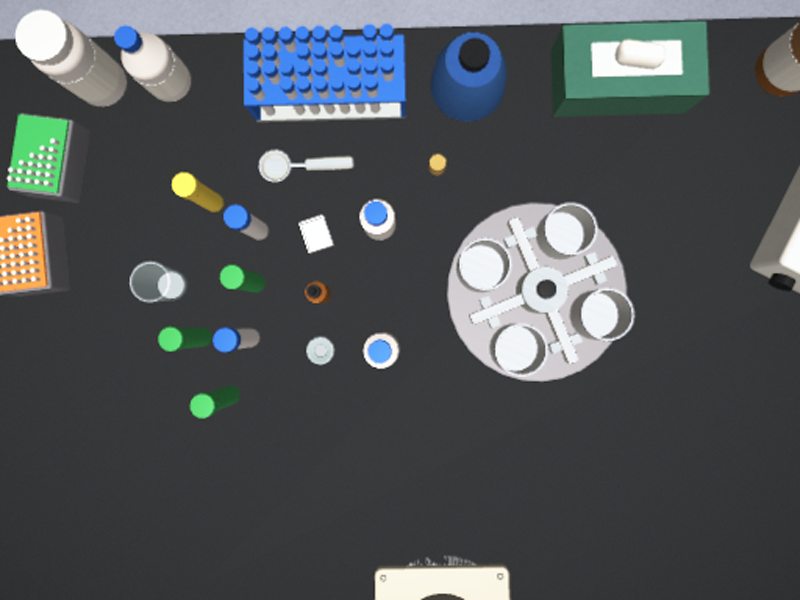

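View pics/scene0.png

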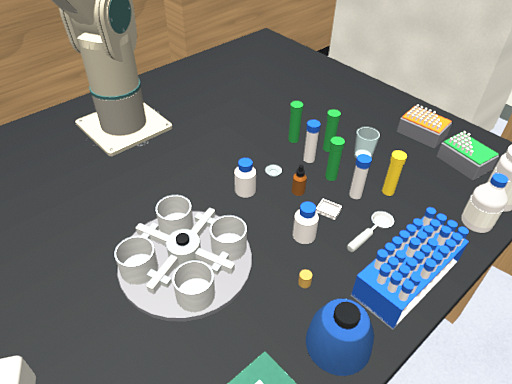

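Blue-topped candidates (800x600 picture): tubes at (236,217) and (225,340), and bottles with white rings at (376,213) and (380,350). Not wanted: rack tubes (~320,65), wash bottle (127,38), jar (468,75), green (232,277), (170,339) and (202,405), and yellow (184,185). I'll choose the four loose white ones with blue caps.

```bash
cat > m.py <<'E'
from h import *
import sys
from scipy.optimize import least_squares
im=cv2.imread('pics/top0.png')
hsv=cv2.cvtColor(im,cv2.COLOR_BGR2HSV)
blue=cv2.inRange(hsv,(100,120,170),(125,255,255))
n,l,st,ce=cv2.connectedComponentsWithStats(blue)
for i in range(1,n):
    if st[i,4]>60 and st[i,1]>100: print(st[i],ce[i],[px2w('top',*ce[i],z).round(1) for z in (118,92)])
# rotor guess: rim centres read off
rims=np.array([[484,266],[569,230],[606,315],[520,349]])*.64
for r in rims: print('rim',px2w('top',*r,76).round(1))
print('hub',px2w('top',546*.64,289*.64,82).round(1), 'stand',px2w('top',537*.64,292*.64,15).round(1),'drop',px2w('top',314*.64,291*.64,84).round(1))
E
python3 m.py
python3 - <<'E'
import cv2
im=cv2.imread('pics/top0.png')
cv2.imwrite('pics/c1.png',cv2.resize(im[110:275,100:265],(600,600),interpolation=cv2.INTER_CUBIC))
cv2.imwrite('pics/c2.png',cv2.resize(im[125:250,280:410],(624,600),interpolation=cv2.INTER_CUBIC))
E
```

```text
[233 129  15  15 168] [240.05357143 136.04761905] [array([632.8,  84.1, 118. ]), array([638.1,  85.8,  92. ])]
[143 131  15  15 184] [150.1576087  138.17391304] [array([633.1, 278.8, 118. ]), array([638.4, 287.3,  92. ])]
[136 210  16  15 189] [143.53439153 217.0952381 ] [array([463., 295., 118.]), array([462.4, 304. ,  92. ])]
[236 218  14  14 161] [242.58385093 224.39751553] [array([442.7,  82.6, 118. ]), array([441.4,  84.3,  92. ])]
rim [559.4 -69.3  76. ]
rim [ 608.7 -193.5   76. ]
rim [ 484.6 -242.3   76. ]
rim [ 438.5 -117.6   76. ]
hub [ 523.7 -156.1   82. ] stand [ 523.  -158.3   15. ] drop [528.5 176.5  84. ]
```

View pics/c1.png

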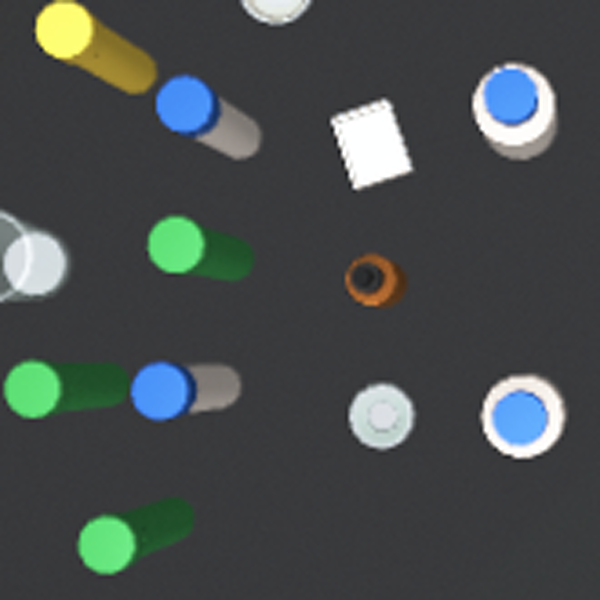

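View pics/c2.png

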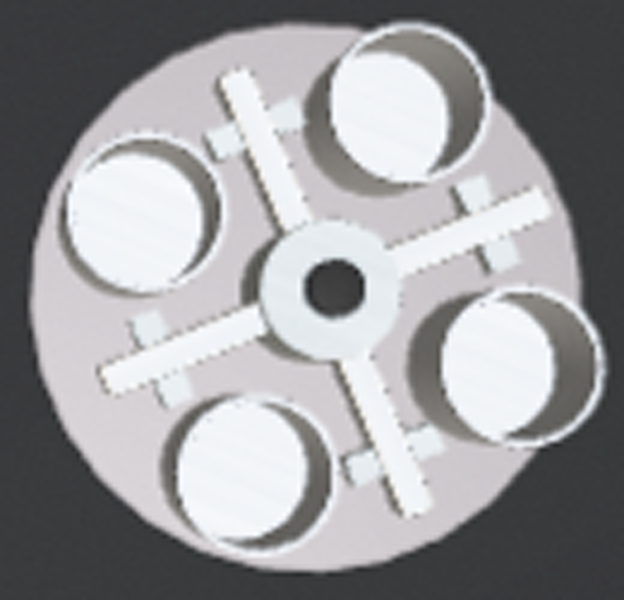

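Crop 1 confirms the four items: white tubes with blue caps at crop (186,104) and (163,390), and white-ringed bottles at (512,97) and (520,417). The dropper is at (368,280), to be left. In crop 2 the four bucket rims are centred at about (143,214), (408,104), (524,366) and (250,472). The jaws can stay at the present yaw.

```bash
cat >> h.py <<'E'
def go(*p):
    s=read_state(); t=s['eef_pos']; y=s['tool_rot'][2]; c,q=np.cos(y),np.sin(y)
    d=np.array(p)-t; print('at',t.round(1),'yaw',y.round(3),'-> tool shift mm',np.round([c*d[0]+q*d[1],q*d[0]-c*d[1],-d[2]],1),'F',s['force'].round(1),'w',round(s['width'],1))
E
python3 - <<'E'
from h import *
R=[px2w('top',280+u/4.8,125+v/4.8,76) for u,v in [(143,214),(408,104),(524,366),(250,472)]]
for i,r in enumerate(R): print(r.round(1), np.linalg.norm(r-R[(i+2)%4]).round(1))
C=np.mean(R,0);print(C.round(1))
e=((R[1]-R[3])+0)/2; g=(R[0]-R[2])/2
a=np.mean([np.arctan2(e[1],e[0]),np.arctan2(g[1],g[0])-np.pi/2]);print(a)
for k,n in zip(range(4),[1,0,2,3]):
    print('fit',(C[:2]+95*np.array([np.cos(a+k*np.pi/2),np.sin(a+k*np.pi/2)])).round(1))
go(523,-156,250)
E
```

```text
[560.9 -69.4  76. ] 191.5
[ 609.9 -195.4   76. ] 188.8
[ 485.3 -245.3   76. ] 191.5
[ 438.6 -116.    76. ] 188.8
[ 523.7 -156.5   76. ]
-0.4200907854953653
fit [ 610.4 -195.3]
fit [562.4 -69.8]
fit [ 436.9 -117.8]
fit [ 484.9 -243.2]
at [ 268.3 -591.5  230.6] yaw 0.426 -> tool shift mm [ 411.9 -291.4  -19.4] F [0.4 0.3 0.6] w 85.5
```

Call:
{"name": "move_arm", "arguments": {
  "series": [
    [[0.049,-0.0347,-0.004],0],
    [[0.098,-0.0694,-0.008],0],
    [[0.147,-0.104,-0.012],0],
    [[0.196,-0.139,-0.016],0],
    [[0.245,-0.173,-0.02],0]
  ],
  "claw": 1
}}

```text
clock: 0.78
eef_pos: [420.7, -330.9, 250.9]
tool_rot: [-3.14, -0.0, 0.426]
force: [1.0, 0.2, -0.8]
width: 85.6
```

Call:
{"name": "move_arm", "arguments": {
  "series": [
    [[0.049,-0.0347,0],0],
    [[0.098,-0.0694,0],0],
    [[0.147,-0.104,0],0],
    [[0.186,-0.135,0],0],
    [[0.186,-0.135,0],0]
  ]
}}

```text
clock: 1.4
eef_pos: [536.2, -125.7, 250.8]
tool_rot: [-3.138, -0.002, 0.434]
force: [-0.8, -0.4, -0.1]
width: 85.5
```

```bash
python3 -c "
from h import *
go(633,279,250);print(read_state()['qpos'])"
```

```text
at [ 536.2 -125.7  250.8] yaw 0.434 -> tool shift mm [ 258.1 -326.3    0.8] F [-0.8 -0.4 -0.1] w 85.5
[ 1.86405960e-01  4.62799258e-01 -6.62835823e-03  1.77285712e+00
 -1.54499127e-03  9.06641831e-01 -9.55023812e-01]
```

Call:
{"name": "move_arm", "arguments": {
  "series": [
    [[0.037,-0.0465,0],0],
    [[0.074,-0.093,0],0],
    [[0.111,-0.14,0],0],
    [[0.148,-0.186,0],0],
    [[0.185,-0.233,0],0]
  ]
}}

```text
clock: 2.02
eef_pos: [606.4, 163.4, 251.9]
tool_rot: [-3.139, -0.001, 0.432]
force: [1.1, 0.3, 0.1]
width: 85.8
```

Call:
{"name": "move_arm", "arguments": {
  "series": [
    [[0.037,-0.0465,0],0],
    [[0.074,-0.093,0],0],
    [[0.074,-0.093,0],0],
    [[0.074,-0.093,0],0]
  ]
}}

```text
clock: 2.52
eef_pos: [634.8, 276.9, 251.6]
tool_rot: [-3.141, 0.0, 0.431]
force: [0.2, -1.1, 0.1]
width: 85.5
```

```bash
cat >> h.py <<'E'
from scipy.spatial.transform import Rotation as Ro
def wr(name=None):
    s=read_state(); im=get_image('wrist'); m=camera_model('wrist'); f=192/np.tan(np.radians(m['fov_y']/2))
    T=np.eye(4);T[:3,:3]=Ro.from_euler('xyz',s['tool_rot']).as_matrix();T[:3,3]=s['eef_pos']
    P=T@np.array(m['tool_from_camera'])
    def inv(u,v,z):
        dx=np.array([u-m['cx'],v-m['cy']]);r=np.hypot(*dx);th=r/f
        d=P[:3,:3]@np.array([*(dx/r*np.sin(th)),np.cos(th)]);return P[:3,3]+d*(z-P[2,3])/d[2]
    if name: cv2.imwrite('pics/'+name,im)
    return im,inv
def blues(im,inv,z):
    b=cv2.inRange(cv2.cvtColor(im,cv2.COLOR_BGR2HSV),(100,120,120),(125,255,255))
    n,l,st,ce=cv2.connectedComponentsWithStats(b)
    for i in range(1,n):
        if st[i,4]>150: print(st[i],ce[i].round(1),'centroid@z',inv(*ce[i],z).round(1))
E
python3 -c "
from h import *
go(633,279,120);im,inv=wr('w1.png');blues(im,inv,118)"
```

```text
at [634.8 276.9 251.6] yaw 0.431 -> tool shift mm [ -0.8  -2.7 131.6] F [ 0.2 -1.1  0.1] w 85.5
[  312     0   196   132 10293] [421.5  51.9] centroid@z [831.4 181.8 118. ]
[ 477  110   35   59 1290] [498.7 143. ] centroid@z [804.2  32.8 118. ]
[ 237  164   35   37 1012] [254.1 182. ] centroid@z [634.4 278.5 118. ]
[384 222  28  29 611] [397.5 235.8] centroid@z [645.6 108.1 118. ]
[169 286  30  30 689] [183.6 300.7] centroid@z [469.  294.6 118. ]
```

View pics/w1.png

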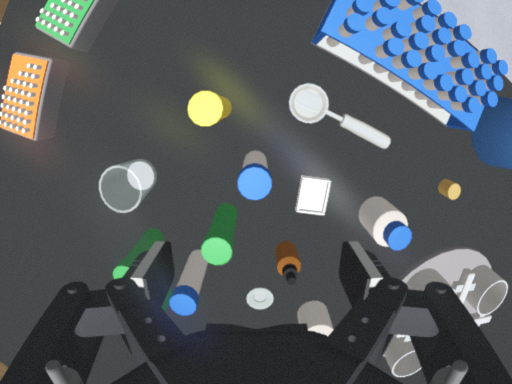

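The wrist view shows tube_a at (254,182), matching the top-camera estimate to 1 mm, with clear space around it. I'll descend and grip.

Call:
{"name": "move_arm", "arguments": {
  "series": [
    [[-0.0002,-0.0022,0.05],0],
    [[-0.0002,-0.0022,0.1],0],
    [[-0.0002,-0.0022,0.14],0],
    [[-0.0002,-0.0022,0.17],0],
    [[-0.0002,-0.0022,0.17],0]
  ]
}}

```text
clock: 3.2
eef_pos: [632.5, 274.5, 79.7]
tool_rot: [3.141, 0.006, 0.427]
force: [0.1, -0.4, -0.7]
width: 85.4
```

Call:
{"name": "move_arm", "arguments": {
  "series": [
    [[0,0,0],0],
    [[0,0,0],0],
    [[0,0,0],0],
    [[0,0,0],0],
    [[0,0,0],0]
  ],
  "claw": 0
}}

```text
clock: 3.82
eef_pos: [633.5, 275.1, 81.3]
tool_rot: [3.141, 0.003, 0.427]
force: [-1.3, -1.0, 5.8]
width: 32.7
```

```bash
python3 -c "
from h import *
go(634,279,230);wr('w2.png')"
```

```text
at [633.5 275.1  81.3] yaw 0.427 -> tool shift mm [   2.    -3.3 -148.7] F [-1.3 -1.   5.8] w 32.7
```

View pics/w2.png

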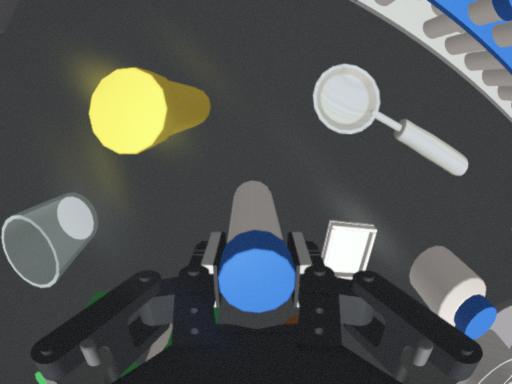

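Tube_a's cap is between the pads at (257,270), width 32.7. Lifting.

Call:
{"name": "move_arm", "arguments": {
  "series": [
    [[0,0,-0.03],0],
    [[0,0,-0.08],0],
    [[0,0,-0.13],0],
    [[0,0,-0.15],0],
    [[0,0,-0.15],0]
  ]
}}

```text
clock: 4.5
eef_pos: [634.8, 275.9, 233.2]
tool_rot: [3.141, -0.001, 0.427]
force: [0.3, 0.6, -0.9]
width: 32.7
```

```bash
python3 -c "
from h import *
go(610,-195,230)"
```

```text
at [634.8 275.9 233.2] yaw 0.427 -> tool shift mm [-217.7  418.3    3.2] F [ 0.3  0.6 -0.9] w 32.7
```

Call:
{"name": "move_arm", "arguments": {
  "series": [
    [[-0.0208,0.0399,0],0],
    [[-0.0416,0.08,0],0],
    [[-0.0624,0.12,0],0],
    [[-0.0832,0.16,0],0],
    [[-0.104,0.2,0],0]
  ]
}}

```text
clock: 5.12
eef_pos: [621.6, 49.3, 231.2]
tool_rot: [-3.141, 0.003, 0.428]
force: [0.1, -0.4, 0.1]
width: 32.8
```

Call:
{"name": "move_arm", "arguments": {
  "series": [
    [[-0.0208,0.0399,0],0],
    [[-0.0416,0.08,0],0],
    [[-0.0624,0.12,0],0],
    [[-0.0832,0.16,0],0],
    [[-0.1,0.193,0],0]
  ]
}}

```text
clock: 5.75
eef_pos: [609.1, -169.8, 229.4]
tool_rot: [-3.14, 0.006, 0.426]
force: [-0.9, 0.1, -0.6]
width: 32.7
```

```bash
python3 -c "
from h import *
go(610,-195,230)"
```

```text
at [ 609.1 -169.8  229.4] yaw 0.426 -> tool shift mm [-9.6 23.3 -0.6] F [-0.9  0.1 -0.6] w 32.7
```

Call:
{"name": "move_arm", "arguments": {
  "series": [
    [[-0.0096,0.0233,0],0],
    [[-0.0096,0.0233,0],0],
    [[-0.0096,0.0233,0],0],
    [[-0.0096,0.0233,0.02],0]
  ]
}}

```text
clock: 6.25
eef_pos: [611.3, -192.9, 210.1]
tool_rot: [-3.141, 0.003, 0.429]
force: [0.7, -0.5, -1.3]
width: 32.9
```

```bash
python3 -c "
from h import *
go(610,-195,102);wr('w3.png')
cv2.imwrite('pics/s3.png',cv2.resize(get_image('scene')[150:350,80:300],(660,600)))"
```

```text
at [ 611.3 -192.9  210.1] yaw 0.429 -> tool shift mm [ -2.1   1.4 108.1] F [ 0.7 -0.5 -1.3] w 32.9
```

View pics/s3.png

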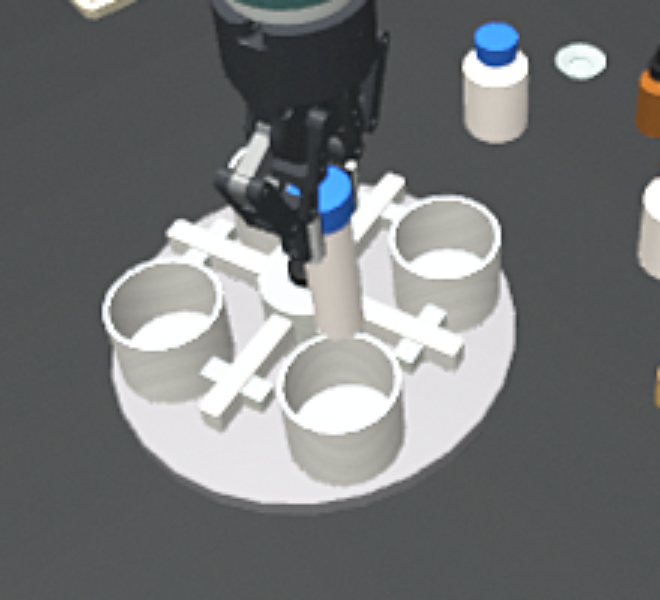

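The tube hangs upright above the near bucket (crop 335,335). I'll lower it, slowly at the end.

Call:
{"name": "move_arm", "arguments": {
  "series": [
    [[-0.002,0.0015,0.03],0],
    [[-0.002,0.0015,0.06],0],
    [[-0.002,0.0015,0.085],0],
    [[-0.002,0.0015,0.098],0],
    [[-0.002,0.0015,0.1],0]
  ]
}}

```text
clock: 6.98
eef_pos: [606.3, -193.5, 106.8]
tool_rot: [-3.135, 0.009, 0.43]
force: [0.5, -0.9, -0.3]
width: 32.6
```

Call:
{"name": "move_arm", "arguments": {
  "series": [
    [[0,0,0.002],0],
    [[0,0,0.003],0],
    [[0,0,0.004],0],
    [[0,0,0.005],0]
  ]
}}

```text
clock: 7.48
eef_pos: [606.5, -193.6, 102.3]
tool_rot: [-3.135, 0.009, 0.43]
force: [-0.0, 1.7, 7.5]
width: 32.4
```

Contact came at the predicted height, with 7.5 N. Release, then rise.

Call:
{"name": "move_arm", "arguments": {
  "series": [
    [[0,0,0],0],
    [[0,0,0],0],
    [[0,0,0],0],
    [[0,0,0],0]
  ],
  "claw": 1
}}

```text
clock: 7.98
eef_pos: [606.5, -193.6, 102.3]
tool_rot: [-3.135, 0.009, 0.43]
force: [0.1, 0.2, 0.3]
width: 85.6
```

Call:
{"name": "move_arm", "arguments": {
  "series": [
    [[0,0,-0.03],0],
    [[0,0,-0.08],0],
    [[0,0,-0.13],0],
    [[0,0,-0.13],0]
  ]
}}

```text
clock: 8.48
eef_pos: [610.7, -194.7, 237.0]
tool_rot: [-3.141, 0.002, 0.43]
force: [0.4, -0.1, -1.0]
width: 85.5
```

```bash
python3 -c "
from h import *
go(465,294.8,230);im,inv=wr();blues(im,inv,139)"
```

```text
at [ 610.7 -194.7  237. ] yaw 0.43 -> tool shift mm [  71.6 -505.7    7. ] F [ 0.4 -0.1 -1. ] w 85.5
[ 35  48  21  29 447] [44.8 61.8] centroid@z [645.6  43.2 139. ]
[ 230  176   39   38 1133] [248.6 194.6] centroid@z [ 606.7 -189.9  139. ]
[  8 198  17  25 306] [ 15.9 210.1] centroid@z [479.6  42.7 139. ]
```

Tube_a stands at about (607,-190), inside its bucket. Next, tube_b.

Call:
{"name": "move_arm", "arguments": {
  "series": [
    [[0.008,-0.0562,0],0],
    [[0.016,-0.1124,0],0],
    [[0.024,-0.1686,0],0],
    [[0.032,-0.225,0],0],
    [[0.04,-0.281,0],0]
  ]
}}

```text
clock: 9.15
eef_pos: [526.5, 79.4, 233.7]
tool_rot: [-3.137, 0.008, 0.43]
force: [0.0, -0.4, 0.1]
width: 85.1
```

Call:
{"name": "move_arm", "arguments": {
  "series": [
    [[0.008,-0.056,0],0],
    [[0.016,-0.112,0],0],
    [[0.024,-0.168,0],0],
    [[0.034,-0.238,0],0],
    [[0.034,-0.238,0],0]
  ]
}}

```text
clock: 9.78
eef_pos: [454.4, 315.3, 232.9]
tool_rot: [-3.134, 0.011, 0.439]
force: [0.1, 0.2, 0.0]
width: 85.3
```

```bash
python3 -c "
from h import *
go(465,294.8,82);im,inv=wr();blues(im,inv,118)"
```

```text
at [454.4 315.3 232.9] yaw 0.439 -> tool shift mm [  0.8  23.  150.9] F [0.1 0.2 0. ] w 85.3
[479 113  26  28 567] [492.1 126.4] centroid@z [625.8 113.6 118. ]
[ 263  167   38   39 1164] [281.2 186.3] centroid@z [463.9 295.2 118. ]
[405 250  27  29 580] [417.9 264.2] centroid@z [449.9 113.1 118. ]
```

Call:
{"name": "move_arm", "arguments": {
  "series": [
    [[0,0.023,0],0],
    [[0,0.023,0],0],
    [[0,0.023,0.03],0]
  ]
}}

```text
clock: 10.2
eef_pos: [466.6, 292.5, 203.8]
tool_rot: [-3.135, 0.006, 0.434]
force: [-0.0, 0.2, -0.2]
width: 85.7
```

```bash
python3 -c "
from h import *
go(464,295,82);im,inv=wr();blues(im,inv,118)"
```

```text
at [466.6 292.5 203.8] yaw 0.434 -> tool shift mm [ -1.3  -3.4 121.8] F [-0.   0.2 -0.2] w 85.7
[478 112  29  32 668] [493.2 127.8] centroid@z [625.6 113.5 118. ]
[ 232  176   42   44 1436] [252.6 197.9] centroid@z [464.3 294.8 118. ]
[396 264  30  27 538] [412.1 276.8] centroid@z [455.1 113.4 118. ]
```

Call:
{"name": "move_arm", "arguments": {
  "series": [
    [[-0.0005,-0.0033,0.03],0],
    [[-0.0005,-0.0033,0.07],0],
    [[-0.0005,-0.0033,0.105],0],
    [[-0.0005,-0.0033,0.122],0],
    [[-0.0005,-0.0033,0.122],0]
  ]
}}

```text
clock: 10.88
eef_pos: [459.1, 292.7, 76.5]
tool_rot: [-3.137, 0.018, 0.434]
force: [-0.2, 0.0, -0.3]
width: 85.3
```

Call:
{"name": "move_arm", "arguments": {
  "series": [
    [[0,0,0],0],
    [[0,0,0],0],
    [[0,0,0],0],
    [[0,0,0],0],
    [[0,0,0],0]
  ],
  "claw": 0
}}

```text
clock: 11.5
eef_pos: [459.8, 293.1, 77.5]
tool_rot: [-3.137, 0.016, 0.434]
force: [-0.2, -0.6, 6.7]
width: 32.6
```

Call:
{"name": "move_arm", "arguments": {
  "series": [
    [[0,0,-0.03],0],
    [[0,0,-0.08],0],
    [[0,0,-0.13],0],
    [[0,0,-0.15],0],
    [[0,0,-0.15],0]
  ]
}}

```text
clock: 12.12
eef_pos: [463.0, 294.0, 229.1]
tool_rot: [-3.136, 0.012, 0.434]
force: [-0.1, 0.5, -0.2]
width: 32.5
```

```bash
python3 -c "
from h import *
go(437,-118,230);im,inv=wr('w4.png')"
```

```text
at [463.  294.  229.1] yaw 0.434 -> tool shift mm [-196.8  362.9   -0.9] F [-0.1  0.5 -0.2] w 32.5
```

View pics/w4.png

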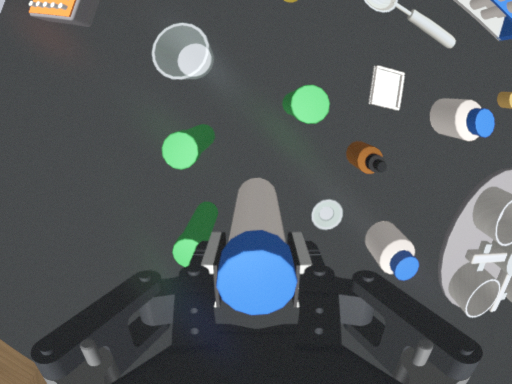

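Tube_b is held upright, and its neighbours are undisturbed.

Call:
{"name": "move_arm", "arguments": {
  "series": [
    [[-0.0215,0.0396,0],0],
    [[-0.043,0.079,0],0],
    [[-0.0645,0.119,0],0],
    [[-0.086,0.158,0],0],
    [[-0.1075,0.198,0],0]
  ]
}}

```text
clock: 12.8
eef_pos: [446.5, 67.0, 226.7]
tool_rot: [-3.136, 0.018, 0.434]
force: [0.9, -0.9, -0.4]
width: 32.5
```

```bash
python3 -c "
from h import *
go(437,-118,230)"
```

```text
at [446.5  67.  226.7] yaw 0.434 -> tool shift mm [-86.4 163.8  -3.3] F [ 0.9 -0.9 -0.4] w 32.5
```

Call:
{"name": "move_arm", "arguments": {
  "series": [
    [[-0.022,0.041,-0.003],0],
    [[-0.043,0.082,-0.003],0],
    [[-0.065,0.123,-0.003],0],
    [[-0.085,0.163,-0.003],0],
    [[-0.085,0.163,-0.003],0]
  ]
}}

```text
clock: 13.42
eef_pos: [436.3, -120.2, 228.8]
tool_rot: [-3.136, 0.022, 0.427]
force: [0.4, 0.8, -0.4]
width: 32.5
```

```bash
python3 -c "
from h import *
go(437,-118,230)"
```

```text
at [ 436.3 -120.2  228.8] yaw 0.427 -> tool shift mm [ 1.5 -1.8 -1.2] F [ 0.4  0.8 -0.4] w 32.5
```

Call:
{"name": "move_arm", "arguments": {
  "series": [
    [[0.003,-0.0015,0.03],0],
    [[0.003,-0.0015,0.065],0],
    [[0.003,-0.0015,0.1],0],
    [[0.003,-0.0015,0.12],0],
    [[0.003,-0.0015,0.122],0]
  ]
}}

```text
clock: 14.05
eef_pos: [433.9, -116.5, 104.9]
tool_rot: [-3.132, 0.026, 0.429]
force: [0.0, 0.6, -0.2]
width: 32.8
```

```bash
python3 -c "
from h import *
go(437,-118,98.5)
cv2.imwrite('pics/s4.png',cv2.resize(get_image('scene')[150:350,80:300],(660,600)))"
```

```text
at [ 433.9 -116.5  104.9] yaw 0.429 -> tool shift mm [2.2 2.6 6.4] F [ 0.   0.6 -0.2] w 32.8
```

View pics/s4.png

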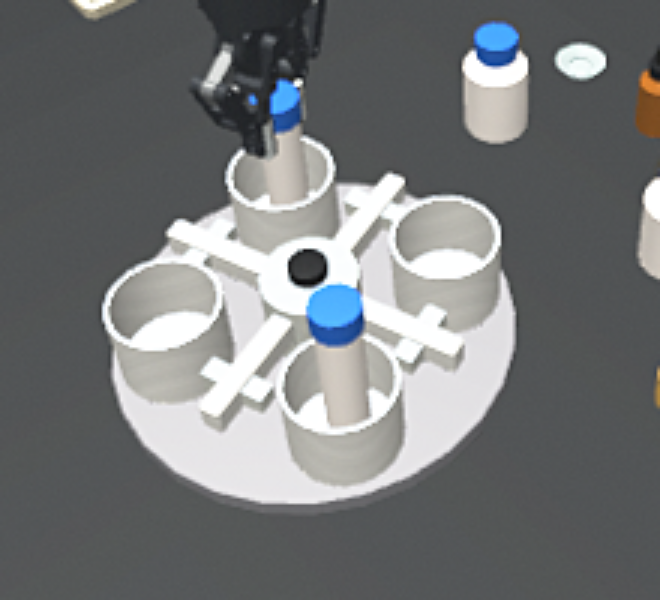

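Tube_a stands in the front bucket (340,380), and tube_b is inside the opposite one (285,170). I'll lower it onto the floor.

Call:
{"name": "move_arm", "arguments": {
  "series": [
    [[0.001,0,0.003],0],
    [[0.001,0,0.005],0],
    [[0.001,0,0.006],0],
    [[0.001,0,0.0065],0]
  ]
}}

```text
clock: 14.6
eef_pos: [435.6, -116.6, 99.4]
tool_rot: [-3.134, 0.024, 0.428]
force: [0.7, 0.7, 0.2]
width: 32.9
```

Call:
{"name": "move_arm", "arguments": {
  "series": [
    [[0,0,0.001],0],
    [[0,0,0.002],0],
    [[0,0,0.0025],0]
  ]
}}

```text
clock: 14.98
eef_pos: [436.3, -116.5, 98.4]
tool_rot: [-3.135, 0.022, 0.428]
force: [-2.7, 0.8, 23.1]
width: 32.5
```

Call:
{"name": "move_arm", "arguments": {
  "series": [
    [[0,0,-0.001],0],
    [[0,0,-0.001],0]
  ]
}}

```text
clock: 15.22
eef_pos: [436.4, -116.6, 99.6]
tool_rot: [-3.135, 0.022, 0.428]
force: [-0.5, 0.4, -0.4]
width: 32.6
```

Call:
{"name": "move_arm", "arguments": {
  "series": [
    [[0,0,0],0],
    [[0,0,0],0],
    [[0,0,0],0],
    [[0,0,0],0]
  ],
  "claw": 1
}}

```text
clock: 15.72
eef_pos: [436.4, -116.6, 99.5]
tool_rot: [-3.135, 0.022, 0.428]
force: [0.2, 0.9, 0.0]
width: 85.1
```

Call:
{"name": "move_arm", "arguments": {
  "series": [
    [[0,0,-0.03],0],
    [[0,0,-0.08],0],
    [[0,0,-0.13],0],
    [[0,0,-0.13],0]
  ]
}}

```text
clock: 16.23
eef_pos: [441.8, -116.8, 232.8]
tool_rot: [-3.14, 0.015, 0.428]
force: [0.1, -0.6, -0.5]
width: 85.4
```

```bash
python3 -c "
from h import *
go(442,83.5,200);im,inv=wr();blues(im,inv,139)"
```

```text
at [ 441.8 -116.8  232.8] yaw 0.428 -> tool shift mm [  83.3 -182.1   32.8] F [ 0.1 -0.6 -0.5] w 85.4
[ 395   41   36   39 1031] [412.7  60.7] centroid@z [ 604.8 -189.5  139. ]
[ 71  90  26  32 655] [ 83.6 105.2] centroid@z [452.4  54.9 139. ]
[ 234  176   40   39 1208] [253.2 194.5] centroid@z [ 439.4 -115.3  139. ]
```

Both tubes stand in facing buckets. Next is the near bottle, at about (442,84).

Call:
{"name": "move_arm", "arguments": {
  "series": [
    [[0.021,-0.046,0],0],
    [[0.042,-0.091,0],0],
    [[0.063,-0.137,0],0],
    [[0.083,-0.182,0],0],
    [[0.083,-0.182,0.02],0]
  ]
}}

```text
clock: 16.9
eef_pos: [439.7, 88.1, 209.5]
tool_rot: [-3.135, 0.017, 0.436]
force: [-0.1, -1.3, -0.1]
width: 85.8
```

```bash
python3 -c "
from h import *
go(442,83.5,60);im,inv=wr();blues(im,inv,92)"
```

```text
at [439.7  88.1 209.5] yaw 0.436 -> tool shift mm [1.000e-01 5.200e+00 1.495e+02] F [-0.1 -1.3 -0.1] w 85.8
[334   0  37  15 398] [351.1   5.4] centroid@z [627.1  82.3  92. ]
[ 245  165   35   39 1054] [261.7 184.3] centroid@z [442.   84.1  92. ]
[419 260  35  28 619] [435.9 273.8] centroid@z [ 431.2 -152.8   92. ]
```

Call:
{"name": "move_arm", "arguments": {
  "series": [
    [[0.002,0.0045,0.03],0],
    [[0.002,0.0045,0.07],0],
    [[0.002,0.0045,0.11],0],
    [[0.002,0.0045,0.135],0],
    [[0.002,0.0045,0.136],0]
  ]
}}

```text
clock: 17.58
eef_pos: [435.6, 80.3, 68.8]
tool_rot: [-3.134, 0.03, 0.432]
force: [-0.4, 0.1, -0.1]
width: 85.1
```

```bash
python3 -c "
from h import *
go(442,84,71)"
```

```text
at [435.6  80.3  68.8] yaw 0.432 -> tool shift mm [ 7.4 -0.6 -2.2] F [-0.4  0.1 -0.1] w 85.1
```

Call:
{"name": "move_arm", "arguments": {
  "series": [
    [[0.009,-0.0006,-0.002],0],
    [[0.009,-0.0006,-0.002],0],
    [[0.009,-0.0006,-0.002],0]
  ]
}}

```text
clock: 17.95
eef_pos: [444.1, 84.8, 71.4]
tool_rot: [-3.135, 0.029, 0.432]
force: [0.0, 0.1, 0.2]
width: 85.3
```

Call:
{"name": "move_arm", "arguments": {
  "series": [
    [[0,0,0],0],
    [[0,0,0],0],
    [[0,0,0],0],
    [[0,0,0],0],
    [[0,0,0],0]
  ],
  "claw": 0
}}

```text
clock: 18.58
eef_pos: [444.2, 84.9, 71.7]
tool_rot: [-3.135, 0.028, 0.432]
force: [-0.6, -0.3, 4.6]
width: 32.1
```

Call:
{"name": "move_arm", "arguments": {
  "series": [
    [[0,0,-0.01],0],
    [[0,0,-0.03],0],
    [[0,0,-0.05],0],
    [[0,0,-0.05],0]
  ]
}}

```text
clock: 19.08
eef_pos: [446.6, 85.4, 123.0]
tool_rot: [-3.135, 0.025, 0.432]
force: [-0.8, 0.7, -1.6]
width: 32.0
```

```bash
python3 -c "
from h import *
go(562,-70,210);im,inv=wr()
s=get_image('scene')[50:250,180:380]
cv2.imwrite('pics/w5.png',np.hstack([cv2.resize(im,(460,345)),cv2.resize(s,(340,345))]))"
```

```text
at [446.6  85.4 123. ] yaw 0.432 -> tool shift mm [ 39.7 189.4 -87. ] F [-0.8  0.7 -1.6] w 32.0
```

View pics/w5.png

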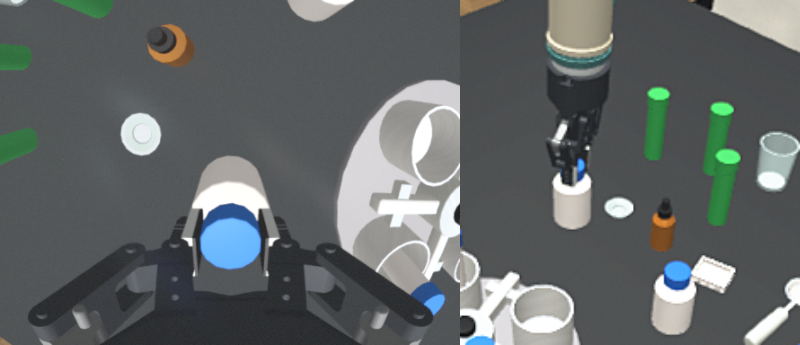

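Bottle_b is held by its cap and has lifted. I'll take it to the bucket at (562,-70).

Call:
{"name": "move_arm", "arguments": {
  "series": [
    [[0,0,-0.04],0],
    [[0,0,-0.08],0],
    [[0.013,0.06,-0.085],0],
    [[0.026,0.11,-0.085],0],
    [[0.035,0.15,-0.085],0]
  ]
}}

```text
clock: 19.8
eef_pos: [543.0, -38.0, 203.6]
tool_rot: [-3.135, 0.03, 0.431]
force: [-0.4, 0.7, -1.0]
width: 32.1
```

```bash
python3 -c "
from h import *
go(562,-70,205)"
```

```text
at [543.  -38.  203.6] yaw 0.431 -> tool shift mm [ 3.9 37.  -1.4] F [-0.4  0.7 -1. ] w 32.1
```

Call:
{"name": "move_arm", "arguments": {
  "series": [
    [[0.004,0.02,0],0],
    [[0.006,0.037,0],0],
    [[0.006,0.037,0],0],
    [[0.006,0.037,0.0],0],
    [[0.006,0.037,0.03],0]
  ]
}}

```text
clock: 20.42
eef_pos: [564.6, -67.7, 174.9]
tool_rot: [-3.136, 0.025, 0.433]
force: [0.4, -0.0, -1.3]
width: 32.4
```

```bash
python3 -c "
from h import *
go(563,-70,98);im,inv=wr()
s=get_image('scene')[150:350,80:300]
cv2.imwrite('pics/w6.png',np.hstack([cv2.resize(im,(420,315)),cv2.resize(s,(346,315))]))"
```

```text
at [564.6 -67.7 174.9] yaw 0.433 -> tool shift mm [-2.4  1.4 76.9] F [ 0.4 -0.  -1.3] w 32.4
```

View pics/w6.png

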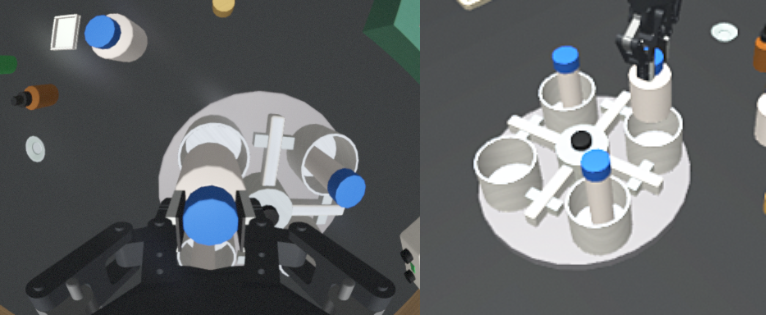

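Bottle_b is over the right-hand bucket, and both tubes are standing. Lowering.

Call:
{"name": "move_arm", "arguments": {
  "series": [
    [[0,0.001,0.02],0],
    [[0,0.001,0.035],0],
    [[0.001,0.001,0.05],0],
    [[0.002,0.001,0.06],0],
    [[0.002,0.001,0.068],0]
  ]
}}

```text
clock: 21.15
eef_pos: [560.1, -67.8, 102.5]
tool_rot: [-3.131, 0.035, 0.433]
force: [-0.1, 0.7, -1.3]
width: 32.0
```

```bash
python3 -c "
from h import *
go(564,-69,92.7)"
```

```text
at [560.1 -67.8 102.5] yaw 0.433 -> tool shift mm [3.  2.7 9.8] F [-0.1  0.7 -1.3] w 32.0
```

Call:
{"name": "move_arm", "arguments": {
  "series": [
    [[0.002,0.002,0.004],0],
    [[0.003,0.002,0.007],0],
    [[0.003,0.002,0.008],0],
    [[0.003,0.002,0.009],0]
  ]
}}

```text
clock: 21.65
eef_pos: [563.5, -68.4, 93.6]
tool_rot: [-3.131, 0.034, 0.433]
force: [0.2, -0.3, -0.7]
width: 32.0
```

Call:
{"name": "move_arm", "arguments": {
  "series": [
    [[0,0,0.0008],0],
    [[0,0,0.0012],0]
  ]
}}

```text
clock: 21.9
eef_pos: [563.6, -68.4, 92.9]
tool_rot: [-3.131, 0.034, 0.433]
force: [-1.6, 0.6, 5.7]
width: 32.3
```

Contact at 5.7 N, at the predicted height. Release.

Call:
{"name": "move_arm", "arguments": {
  "series": [
    [[0,0,0],0],
    [[0,0,0],0],
    [[0,0,0],0],
    [[0,0,0],0]
  ],
  "claw": 1
}}

```text
clock: 22.4
eef_pos: [563.6, -68.4, 92.9]
tool_rot: [-3.131, 0.034, 0.433]
force: [0.2, 0.0, -0.5]
width: 85.6
```

Call:
{"name": "move_arm", "arguments": {
  "series": [
    [[0,0,-0.03],0],
    [[0,0,-0.08],0],
    [[0,0,-0.12],0],
    [[0,0,-0.12],0]
  ]
}}

```text
clock: 22.9
eef_pos: [570.2, -68.0, 216.1]
tool_rot: [-3.135, 0.028, 0.433]
force: [0.1, 0.4, -0.2]
width: 85.4
```

```bash
python3 -c "
from h import *
go(633,84,200);im,inv=wr();blues(im,inv,113)"
```

```text
at [570.2 -68.  216.1] yaw 0.433 -> tool shift mm [ 120.8 -111.6   16.1] F [ 0.1  0.4 -0.2] w 85.4
[121  33  34  35 914] [137.6  50.3] centroid@z [639.4  75.1 113. ]
[ 236  181   36   36 1060] [253.4 198.3] centroid@z [560.5 -69.4 113. ]
[379 200  40  36 959] [400.4 217.9] centroid@z [ 601.8 -207.2  113. ]
[230 317  32  12 253] [246.1 322.7] centroid@z [ 425.3 -122.2  113. ]
```

Bottle_b is centred in its bucket. For bottle_a, the estimate at cap height (z = 92) is (638,86).

Call:
{"name": "move_arm", "arguments": {
  "series": [
    [[0.042,-0.037,0],0],
    [[0.084,-0.074,0],0],
    [[0.126,-0.111,0],0],
    [[0.126,-0.111,0],0],
    [[0.126,-0.111,0.02],0]
  ]
}}

```text
clock: 23.58
eef_pos: [635.9, 85.7, 190.5]
tool_rot: [-3.134, 0.031, 0.434]
force: [0.7, 0.1, -0.3]
width: 85.4
```

```bash
python3 -c "
from h import *
go(638,86,71);im,inv=wr();blues(im,inv,92)"
```

```text
at [635.9  85.7 190.5] yaw 0.434 -> tool shift mm [  2.1   0.6 119.5] F [ 0.7  0.1 -0.3] w 85.4
[ 312    0   89   48 1811] [367.1  16. ] centroid@z [810.9  66.4  92. ]
[ 410   12  102   93 5947] [455.1  61.7] centroid@z [824.6 -27.3  92. ]
[ 240  164   38   41 1235] [258.8 184.4] centroid@z [640.6  85.9  92. ]
```

Call:
{"name": "move_arm", "arguments": {
  "series": [
    [[0.006,0.001,0.03],0],
    [[0.006,0.001,0.06],0],
    [[0.006,0.001,0.09],0],
    [[0.006,0.001,0.11],0],
    [[0.006,0.001,0.113],0]
  ]
}}

```text
clock: 24.25
eef_pos: [632.7, 83.8, 71.7]
tool_rot: [-3.131, 0.043, 0.432]
force: [-0.5, 0.3, 0.2]
width: 85.6
```

```bash
python3 -c "
from h import *
go(640,86,71.5);im,inv=wr();blues(im,inv,92)"
```

```text
at [632.7  83.8  71.7] yaw 0.432 -> tool shift mm [7.5 1.1 0.2] F [-0.5  0.3  0.2] w 85.6
[404   0  59  20 430] [430.    7.7] centroid@z [777.7  65.1  92. ]
[ 222  222   73   62 3464] [258.1 252.8] centroid@z [639.9  85.6  92. ]
```

Call:
{"name": "move_arm", "arguments": {
  "series": [
    [[0.009,0.001,0],0],
    [[0.009,0.001,0],0],
    [[0.009,0.001,0],0]
  ]
}}

```text
clock: 24.68
eef_pos: [642.6, 87.1, 72.7]
tool_rot: [-3.132, 0.04, 0.432]
force: [0.1, 0.3, -0.1]
width: 85.4
```

Call:
{"name": "move_arm", "arguments": {
  "series": [
    [[0,0,0],0],
    [[0,0,0],0],
    [[0,0,0],0],
    [[0,0,0],0],
    [[0,0,0],0]
  ],
  "claw": 0
}}

```text
clock: 25.3
eef_pos: [643.0, 87.3, 73.1]
tool_rot: [-3.132, 0.039, 0.432]
force: [0.1, 0.7, 3.7]
width: 32.0
```

Call:
{"name": "move_arm", "arguments": {
  "series": [
    [[0,0,-0.02],0],
    [[0,0,-0.06],0],
    [[0,0,-0.11],0],
    [[0,0,-0.16],0],
    [[0,0,-0.16],0]
  ]
}}

```text
clock: 25.92
eef_pos: [652.3, 88.9, 238.8]
tool_rot: [-3.135, 0.029, 0.432]
force: [-0.5, -1.0, -1.4]
width: 32.1
```

```bash
python3 -c "
from h import *
go(487,-241,235)"
```

```text
at [652.3  88.9 238.8] yaw 0.432 -> tool shift mm [-288.3  230.3    3.8] F [-0.5 -1.  -1.4] w 32.1
```

Call:
{"name": "move_arm", "arguments": {
  "series": [
    [[-0.036,0.0288,0],0],
    [[-0.072,0.0576,0],0],
    [[-0.108,0.0864,0],0],
    [[-0.144,0.115,0],0],
    [[-0.18,0.144,0],0]
  ]
}}

```text
clock: 26.55
eef_pos: [547.4, -118.4, 242.6]
tool_rot: [-3.134, 0.031, 0.432]
force: [-0.2, -0.6, -1.1]
width: 32.1
```

```bash
python3 -c "
from h import *
go(487,-241,235)"
```

```text
at [ 547.4 -118.4  242.6] yaw 0.432 -> tool shift mm [-106.2   86.     7.6] F [-0.2 -0.6 -1.1] w 32.1
```

Call:
{"name": "move_arm", "arguments": {
  "series": [
    [[-0.036,0.029,0],0],
    [[-0.072,0.058,0],0],
    [[-0.106,0.086,0],0],
    [[-0.106,0.086,0.02],0],
    [[-0.106,0.086,0.05],0]
  ]
}}

```text
clock: 27.18
eef_pos: [485.1, -242.0, 194.9]
tool_rot: [-3.134, 0.03, 0.43]
force: [1.1, 1.0, -2.5]
width: 32.0
```

```bash
python3 -c "
from h import *
go(487,-242,110);im,inv=wr()
s=get_image('scene')[150:350,80:300]
cv2.imwrite('pics/w7.png',np.hstack([cv2.resize(im,(420,315)),cv2.resize(s,(346,315))]))"
```

```text
at [ 485.1 -242.   194.9] yaw 0.43 -> tool shift mm [ 1.7  0.7 84.9] F [ 1.1  1.  -2.5] w 32.0
```

View pics/w7.png

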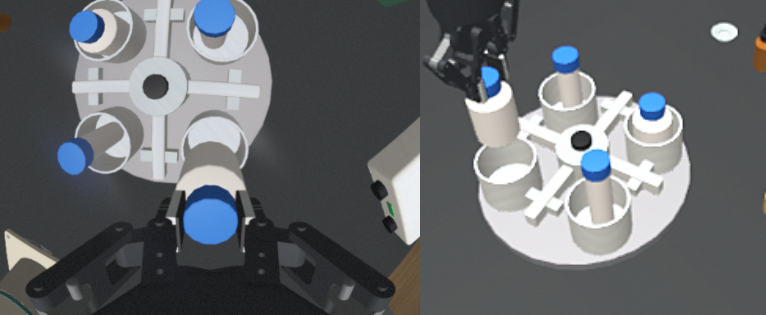

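The three placed items stand in their buckets, and bottle_a is above the last empty one. Lowering.

Call:
{"name": "move_arm", "arguments": {
  "series": [
    [[0.003,0,0.02],0],
    [[0.005,0,0.04],0],
    [[0.007,0,0.06],0],
    [[0.008,0,0.078],0],
    [[0.008,0,0.085],0]
  ]
}}

```text
clock: 27.9
eef_pos: [486.5, -236.8, 106.8]
tool_rot: [-3.127, 0.037, 0.432]
force: [-0.8, 0.0, -0.5]
width: 32.1
```

```bash
python3 -c "
from h import *
go(488,-241.5,94.1)"
```

```text
at [ 486.5 -236.8  106.8] yaw 0.432 -> tool shift mm [-0.6  4.9 12.7] F [-0.8  0.  -0.5] w 32.1
```

Call:
{"name": "move_arm", "arguments": {
  "series": [
    [[0,0.003,0.005],0],
    [[0,0.005,0.009],0],
    [[0,0.005,0.011],0],
    [[0,0.005,0.012],0]
  ]
}}

```text
clock: 28.4
eef_pos: [488.1, -241.4, 94.9]
tool_rot: [-3.127, 0.037, 0.432]
force: [-0.3, 0.1, -2.1]
width: 31.6
```

Call:
{"name": "move_arm", "arguments": {
  "series": [
    [[0,0,0.0005],0],
    [[0,0,0.001],0]
  ]
}}

```text
clock: 28.65
eef_pos: [488.3, -241.3, 94.2]
tool_rot: [-3.128, 0.036, 0.432]
force: [-1.6, 0.3, 3.9]
width: 31.9
```

Contact at 3.9 N. Release and rise.

Call:
{"name": "move_arm", "arguments": {
  "series": [
    [[0,0,0],0],
    [[0,0,0],0],
    [[0,0,0],0],
    [[0,0,0],0]
  ],
  "claw": 1
}}

```text
clock: 29.15
eef_pos: [488.3, -241.4, 94.2]
tool_rot: [-3.128, 0.036, 0.432]
force: [-0.6, 0.7, 0.7]
width: 85.1
```

Call:
{"name": "move_arm", "arguments": {
  "series": [
    [[0,0,-0.03],0],
    [[0,0,-0.08],0],
    [[0,0,-0.13],0],
    [[0,0,-0.16],0],
    [[0,0,-0.16],0]
  ]
}}

```text
clock: 29.78
eef_pos: [496.0, -241.6, 256.6]
tool_rot: [-3.132, 0.032, 0.432]
force: [0.8, 0.2, -0.6]
width: 85.7
```

Call:
{"name": "move_arm", "arguments": {
  "series": [
    [[-0.02,0.05,0],0],
    [[-0.04,0.1,0],0],
    [[-0.06,0.15,0],0],
    [[-0.06,0.15,0],0],
    [[-0.06,0.15,0],0]
  ]
}}

```text
clock: 30.4
eef_pos: [503.7, -401.8, 255.3]
tool_rot: [-3.128, 0.033, 0.432]
force: [0.1, 0.6, -0.0]
width: 85.4
```

```bash
python3 -c "
from h import *
go(0,0,0)
a=get_image('top');s=get_image('scene')
cv2.imwrite('pics/f.png',np.hstack([cv2.resize(a[100:290,80:430],(442,240)),cv2.resize(s[60:350,80:450],(352,276))[:240]]))
cv2.imwrite('pics/f.png',np.vstack([cv2.resize(a[110:270,90:420],(780,378)),cv2.resize(s[180:320,100:400],(780,222))[:222]]))"
```

```text
at [ 503.7 -401.8  255.3] yaw 0.432 -> tool shift mm [-289.1 -575.9  255.3] F [ 0.1  0.6 -0. ] w 85.4
```

View pics/f.png

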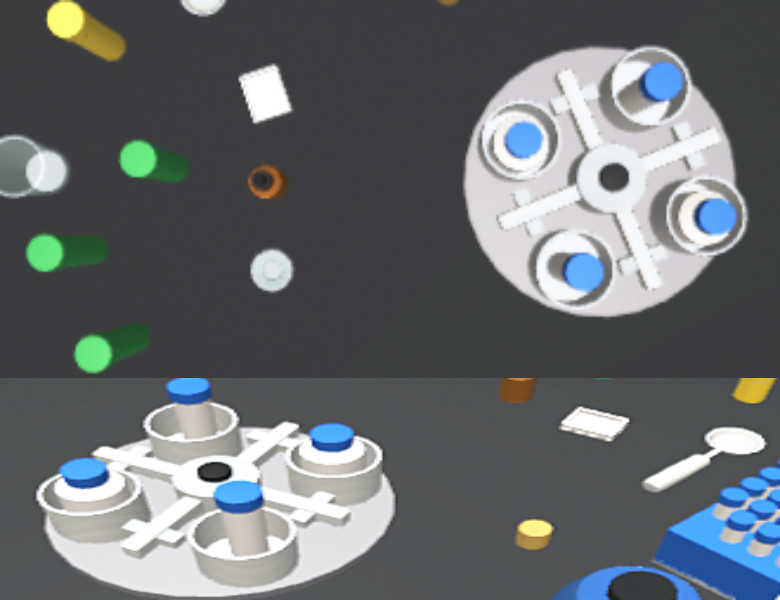

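The final picture shows tubes in the facing buckets at (650,85) and (575,270), and bottles in the other facing pair at (520,140) and (705,215), all upright. The dropper at (267,182) has not moved, and the arm is clear.

```bash
python3 -c "
from cell import *
print(finish_job())"
```

```text
the job is handed in; nothing more can be done
None
```

The rotor is loaded and the job is handed in. I placed the tubes first, then the bottles, and all four stand upright in their buckets. The two blue-capped tubes face each other across the hub, at about (607,-190) and (439,-115) mm. The two squat bottles are in the other facing pair, at about (561,-69) and (485,-243) mm; the last is from the arm's position at release, and I did not measure it again afterwards.

- **Setting down:** I lowered each one until it touched the bucket floor at the height predicted from its grasp, and then let go. The contact forces were 4 to 8 N, except for the second tube at 23 N. I eased the arm up about 1 mm before releasing that one.
- **Last checks:** The final top and scene pictures show all four upright in their buckets. The dropper and the green and yellow look-alikes show no sign of having moved. The gripper was empty and clear of everything, at about 30 s on the clock.
- **Small disagreement:** The tool's tilt crept up to about 2.5° over the run. It did not visibly affect any of the placements.

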